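# Weigh a valve body on the spring scale and mark the reading

### The arm

A 7-joint arm with a two-finger parallel gripper is mounted at the origin on a cart in front of the work surface, level with it; the furniture and walls round the work are solid. World frame = base frame: x ahead of the robot, y to its left, z up, the work surface at z = 0. Lengths are in m, angles in rad, forces in N, time in s.
With the tool pointing down it reaches from about 0.425 to 0.875 m from the base axis. Payload 4.7 kg.
Tool frame: the origin (TCP) lies on the centre line of the jaws, within the pads' length; the fingertips stand 17 mm ahead of it and the grasp point (between the pads) lies 2 mm behind it (robot.finger_overhang is the distance from the TCP to the fingertips, in m); z points along the fingers, y is the line along which they close (so a half turn about z gives the same grasp; the last joint's range is limited). The gripper opens to 87 mm and grips with 3 to 60 N. Pads are 19 mm wide; open, the fingers measure 117 mm over their backs; the gripper's body (75 mm by 190 mm) begins 51 mm behind the grasp point.
Start: joints at [-1.322, 0.321, -0.07, 1.45, 0.023, 1.371, -0.057], TCP at [0.151, 0.632, 0.24] pointing down, gripper open.
Joint ranges: [-2.86, 2.86], [-0.3, 2.09], [-1.38, 1.24], [0.06, 2.45], [-1.56, 4.7], [0.09, 2.05], [-2.69, 2.69]. Speed limits (rad/s): [2.57, 2.57, 3.14, 3.14, 3.14, 3.14, 3.14].

### API

Orientations are given as [roll, pitch, yaw] about the fixed x, y, z axes, in that order (R = Rz(yaw) Ry(pitch) Rx(roll)).
In Python, from workcell import robot, vision, hand_in gives the robot as it stands.
- The arm moves only by the tool apply_moves, never from a script. Its argument "plan" is a list of rows, each a list of 7 numbers: the finger opening in m, from 0 to 0.087, then the shift along the tool's x, y, z in m, then the turn, a rotation vector about the tool's x, y, z in rad. A call has 1 to 5 rows; each row shifts and turns the commanded pose from where the row before left it, along the tool's axes as they then stand; what a row does not reach is not made up. A row lasts 1/10 s, in which the tool goes at most 50 mm and 8.59 degrees, less where a joint would pass 70% of its speed; a pose out of reach is approached as far as the arm can. A call is refused whole if a number of a shift passes 0.05 or a number of a turn 0.15, either way. A call with a gripper value outside its range is refused whole. The fingers move at their own pace and stop on an object; the grip force is fixed at half the most. Time passes only in rows, so rows that do not move let the fingers close. It gives the time, the measured TCP pose, the force, the opening and the grip force at its end, in the units of the state.
- robot.state(): the state, without advancing time (a new reading comes with each control period).
- vision.snapshot(name): name is "scene" or "top" or "wrist"; returns a dict with "color" (400x640x3 uint8, red, green, blue), "fx", "fy", "cx", "cy" (pixels), "xyz" and "attitude" of the camera in the world. Camera axes: x right, y down, z forward; pixel columns grow to the right and rows downward; lengths in m; the calibration is good to about 2 mm. The wrist camera is an equidistant fisheye: a pixel r from the principal point sees the ray r / f radians off the axis. A picture is of the moment at which its call begins. There is no depth.
- hand_in(): hands the job in; it is judged then, once.
The state is a dict: "t": time; "joints": joint angles; "joint_vel": joint speeds; "joint_torque": joint torques, N m; "tool_pos": TCP position; "tcp_rot": TCP orientation; "ft_force": force on the tool from outside, world axes, zero at the start; "ft_torque": the same for the moment, N m; "opening": finger opening in m; "grip_force": force on a finger pad.
Only numpy, scipy, OpenCV 4.12 (cv2) and the standard library are available. Lean on these libraries where they do the work, as an engineer would, in place of code of your own. Each camera call takes 0.05 s, during which the arm holds its last target. There are 200 camera calls.

### The job

Weigh the valve body: carry it by its lifting eye, hang the eye on the hook of the spring scale and ease the weight onto the hook slowly, letting go only when the hook carries all of it; the hook must neither drop nor spring back, never moving faster than 8 cm a second. When it hangs still, slide the black reading marker level with the pointer and let go of it. Do not strain the hook, keep the valve body upright and leave the other things on the bench where they are.

Things in the scene. Friction and masses are not known exactly. Their poses are not given: they have to be found in the camera images.
- valve_body: Loose bare-metal valve body, upright, 0.2 to 0.7 kg (unknown). Origin: centre of its round base (50 mm). Barrel 38 to 46 mm across, 68 mm high, flanged ports to both sides (80 mm over them along its y). On top a steel lifting eye: flat upright link, 10 mm thick (x), 40 mm wide (y), parallel flanks 76 to 116 mm above the base, top at 131 mm. Centre of mass on its axis; both ways round are the same
- eye_grip (a point): Point on the valve body's axis, 108 mm above its base, midway between the flanks of the eye: pinch the flanks here along the valve body's y (40 mm). The hook then passes between the two fingers
- eye_top (a point): Middle of the underside of the eye's roof, 120.5 mm above the base; rests on the hook seat when hanging. The eye's window is open along the valve body's x, 24 mm wide, from 84 to 120 mm above the base; its roof slopes down 32 degrees to both sides, so it centres itself on the hook
- scale: Bench spring scale, fixed: a white upright board 200 mm wide (its y), 12 mm thick, top 263 mm above the bench, on a dark foot 12 mm high that reaches 45 mm to the front. Origin: on the bench under the middle of the board's front face. Its x points from front to back (the hook points to -x, towards the robot), y to the left seen from the front, z up
- hook (a joint): How far the hook with its carriage and pointer has gone down, m: 0 unloaded, stop at 0.105. Runs straight down on a spring of 100 N/m, lightly damped: 1 N lowers it 10 mm, and a load put on or taken off suddenly makes it jump and bounce
- hook_seat (a point): Top of the bar at the hook's lowest place, where the eye rests; unloaded 213 mm above the bench, 75 mm in front of the board, 45 mm left of its middle; moves with the hook. The bar, 7 mm thick, runs along the scale's x and rises 45 degrees both ways: in front to an upturned tip (20 mm before the seat, top 14 mm above it), behind to a shank 12 mm above the seat. Bears up to 10 N
- pointer_tip (a point): Right end of the thin pointer that goes up and down with the hook in front of the board, 8.5 mm above the hook seat
- marker_slide (a joint): How far the black reading marker has been slid down its rail, m: 0 is level with the pointer of the unloaded scale; stops at -0.010 and 0.100. Friction of about 1.2 N holds it where it is left
- marker_tab (a point): Grip point of the black reading marker: a ribbed tab 12 mm wide (scale's y), 16 mm high, sticking out 50 mm to the front (scale's -x). This point is on its centre line, 14 mm behind its front end, 59 mm in front of the board, 80 mm right of its middle. Pinch it along the scale's y
- marker_line (a point): Index line on the left side of the reading marker, at the mid height of the tab, beside the pointer's end; to be brought level with point pointer_tip
- mug: White mug, bystander
- impeller: Grey closed impeller, bystander
- glue: Small glue bottle, bystander
- tape: Roll of masking tape, bystander
- spanner: Open-ended spanner, bystander
- marker_red: Marker pen, bystander
Things that resemble listed ones, but are neither listed nor needed, are in the scene too. What is shaped like the valve_body but green is not meant.

How it is judged:
By the outcome, as a careful person would: the job done as asked, in the order asked, and still so for the second after the job is handed in, with the robot touching nothing.
It also fails if it takes over 64 s, if anything falls off the work surface, if the arm or the gripper's body presses on something with over 40 N, if the wrist force passes 120 N, or if a joint passes its speed limit or range.

## Working session

There is one attempt and no reset: what is moved stays moved. The work goes in short steps, Python scripts to look and compute and a tool call to move; the robot and the scene stay as the last step left them, time stands still between calls to the robot, and variables do not carry over. Pictures are saved under pics/ and viewed, at most 10 in all, crops included, and the job is handed in when it is done.

Besides the shell and the picture viewer there is one more tool, called after ">>>" as name(argument=value, ...) on one line, values as JSON. apply_moves: Moves the arm, as the interface text tells. Its arguments: {"type":"object","properties":{"plan":{"type":"array"}},"required":["plan"]}

```bash
mkdir -p pics; ls
python3 - <<'E'
from workcell import robot, vision
import cv2
s=robot.state();print(s)
for n in("scene","top"):
    p=vision.snapshot(n);cv2.imwrite(f"pics/{n}0.png",p["color"][:,:,::-1])
    print(n,{k:v for k,v in p.items() if k!="color"})
E
```

```text
pics
{'t': 0.0, 'joints': array([-1.32189556,  0.32182635, -0.0701076 ,  1.4516396 ,  0.02259726,
        1.37076551, -0.056927  ]), 'joint_vel': array([-0.00029467,  0.00023305,  0.00050166,  0.00171604, -0.00071645,
        0.00024081,  0.00121298]), 'joint_torque': array([-3.47628984e-04, -4.91297364e+01, -4.03687572e-01, -3.12536645e+01,
       -6.38259854e-02,  4.35409416e-02,  1.66813134e-04]), 'tool_pos': array([0.15113808, 0.63167493, 0.23847723]), 'tcp_rot': array([-3.13974324e+00,  8.49489085e-05,  2.90681590e+00]), 'ft_force': array([ 0.17276498, -0.16618543, -0.15532561]), 'ft_torque': array([0.03034777, 0.01009832, 0.01501048]), 'grip_force': 0.0, 'opening': 0.08704226924694952}
scene {'fx': 409.46263683743723, 'fy': 409.46263683743723, 'cx': 328.7305053750307, 'cy': 204.9748703376863, 'xyz': array([-0.25822636, -0.51511184,  1.0872472 ]), 'attitude': array([-2.34090666, -0.00268065, -1.03083879])}
top {'fx': 425.1876334776108, 'fy': 425.1876334776108, 'cx': 319.5957072626046, 'cy': 205.65939165882492, 'xyz': array([0.47339494, 0.00620435, 1.38514704]), 'attitude': array([-3.08410319, -0.03376375, -1.541226  ])}
```

View pics/scene0.png

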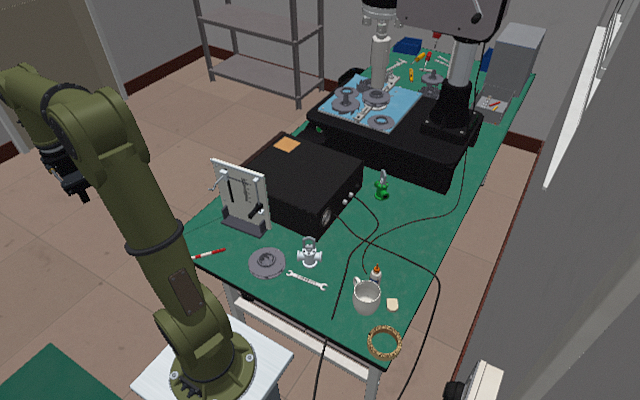

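View pics/top0.png

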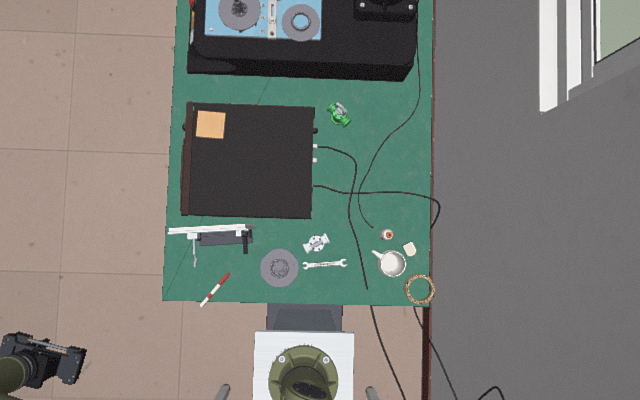

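The scene view shows the scale at (240,195), the bare valve body at (309,252) and the green decoy at (382,187). In the top view the scale board is at (168–252, 230), the hook at (194,250), the marker tab at (246,243) and the valve at (316,243). I'll zoom in next.

```bash
cat > h.py <<'E'
import numpy as np, cv2
from scipy.spatial.transform import Rotation as Ro
from workcell import robot, vision
def R(a): return Ro.from_euler('xyz',a).as_matrix()
def ray(p,u,v,fish=False):
    a=np.array([(u-p["cx"])/p["fx"],(v-p["cy"])/p["fy"]])
    if fish:
        r=np.hypot(*a); d=np.array([*(a/max(r,1e-9)*np.sin(r)),np.cos(r)])
    else: d=np.array([*a,1.])
    return R(p["attitude"])@d
def onz(p,u,v,z,fish=False):
    d=ray(p,u,v,fish); return p["xyz"]+d*(z-p["xyz"][2])/d[2]
def proj(p,X,fish=False):
    c=R(p["attitude"]).T@(np.array(X)-p["xyz"])
    if fish:
        th=np.arctan2(np.hypot(c[0],c[1]),c[2]); q=c[:2]/np.hypot(c[0],c[1])*th
    else: q=c[:2]/c[2]
    return np.array([p["cx"]+p["fx"]*q[0],p["cy"]+p["fy"]*q[1]])
def two(p1,uv1,p2,uv2):
    d1,d2=[ray(p,*uv) for p,uv in((p1,uv1),(p2,uv2))]
    s=np.linalg.lstsq(np.c_[d1,-d2],p2["xyz"]-p1["xyz"],rcond=None)[0]
    a=p1["xyz"]+d1*s[0];b=p2["xyz"]+d2*s[1]
    return (a+b)/2,np.linalg.norm(a-b)
E
python3 - <<'E'
import cv2,numpy as np
t=cv2.imread("pics/top0.png");s=cv2.imread("pics/scene0.png")
a=cv2.resize(t[215:275,160:360],None,fx=4,fy=4,interpolation=cv2.INTER_CUBIC)
b=cv2.resize(s[150:270,200:335],None,fx=4,fy=4,interpolation=cv2.INTER_CUBIC)[:,:540]
cv2.imwrite("pics/tz.png",a);cv2.imwrite("pics/sz.png",b)
E
```

```text
(no output)
```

View pics/tz.png

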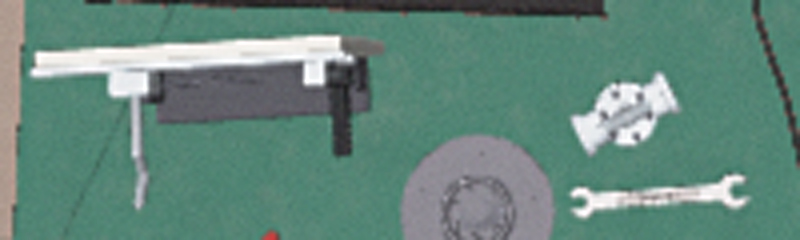

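View pics/sz.png

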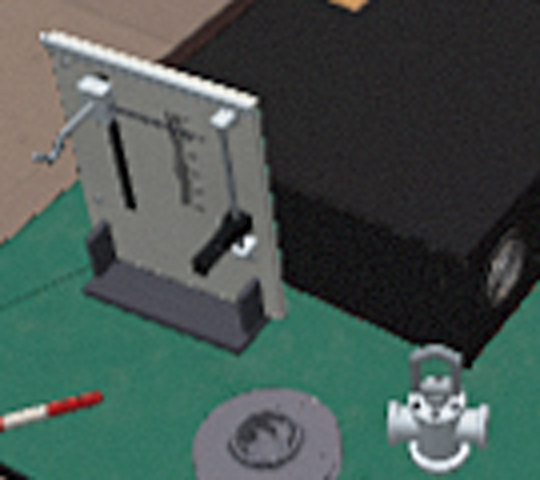

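The zooms show the hook tip at tz(140,205)/sz(38,158) and the board's front top edge running from tz(34,72) to tz(342,52). The marker tab's front end is at tz(342,153)/sz(203,268), so the marker stands low. The eye top is around tz(628,116)/sz(437,350).

Run:
```python
from h import *
t=vision.snapshot("top");s=vision.snapshot("scene")
T=lambda x,y:(160+(x+.5)/4-.5,215+(y+.5)/4-.5)
S=lambda x,y:(200+(x+.5)/4-.5,150+(y+.5)/4-.5)
L=onz(t,*T(34,71),.263);Rr=onz(t,*T(342,52),.263)
L2=onz(s,*S(45,38),.263);R2=onz(s,*S(252,106),.263)
print("edge",L,Rr,L2,R2,np.linalg.norm(L-Rr),np.linalg.norm(L2-R2))
for a,b in((L,Rr),(L2,R2)):
    d=(a-b)[:2];print("yaw",np.arctan2(-d[0],d[1]))
    y=np.arctan2(-d[0],d[1]);o=(a+b)/2
    for n,v in(("seat",(-.075,.045)),("tab",(-.059,-.08))): print(n,o[:2]+R([0,0,y])[:2,:2]@v)
print("hooktip",two(t,T(139,205),s,S(40,158)),onz(t,*T(139,205),.226))
print("bend",onz(t,*T(143,177),.213))
print("tabfront",two(t,T(342,153),s,S(203,268)))
print("ports",onz(t,*T(588,133),.045),onz(t,*T(667,92),.045))
print("eye ends",onz(t,*T(610,127),.125),onz(t,*T(648,104),.125))
print("eyetop",two(t,T(629,116),s,S(437,350)))
print("base s",onz(s,*S(438,455),0.0))
```

```text
edge [0.45701217 0.36266607 0.263     ] [0.47529389 0.16378014 0.263     ] [0.45754085 0.35990047 0.263     ] [0.47621359 0.16264868 0.263     ] 0.19972438837572765 0.19813364063588496
yaw 0.09166301807065501
seat [0.38734883 0.30116909]
tab [0.41472349 0.17815841]
yaw 0.09438320823973298
seat [0.38797009 0.29900606]
tab [0.41567927 0.1760703 ]
hooktip (array([0.37060696, 0.29799914, 0.22728077]), np.float64(0.004985515415325809)) [0.3688847  0.30033193 0.226     ]
bend [0.3866608  0.30181535 0.213     ]
tabfront (array([0.40376823, 0.17653012, 0.1386065 ]), np.float64(0.004550441727767731))
ports [4.17966825e-01 1.92221200e-05 4.50000000e-02] [ 0.45182747 -0.06107488  0.045     ]
eye ends [ 0.42614119 -0.01569734  0.125     ] [ 0.44386431 -0.04325753  0.125     ]
eyetop (array([ 0.43510645, -0.02986251,  0.12906014]), np.float64(0.0012238416100801696))
base s [ 0.43194867 -0.0288499   0.        ]
```

>>> apply_moves(plan=[[0.087,0,0,-0.02,0,0,-0.148],[0.087,0,0,-0.02,0,0,-0.148],[0.087,0,0,-0.02,0,0,-0.148],[0.087,0,0,-0.02,0,0,-0.148],[0.087,0,0,-0.02,0,0,-0.148]])

```text
t: 0.7
tool_pos: [0.1512, 0.632, 0.3401]
tcp_rot: [-3.141, -0.0, -2.63]
ft_force: [0.8, 0.1, -0.0]
opening: 0.0872
grip_force: 0.0
```

>>> apply_moves(plan=[[0.087,-0.0104,-0.037,0,0,0,0],[0.087,-0.0104,-0.037,0,0,0,0],[0.087,-0.0104,-0.037,0,0,0,0],[0.087,-0.0104,-0.037,0,0,0,0],[0.087,-0.0104,-0.037,0,0,0,0]])

```text
t: 1.2
tool_pos: [0.2872, 0.4941, 0.3395]
tcp_rot: [-3.142, 0.0, -2.636]
ft_force: [0.0, 1.0, 0.5]
opening: 0.0867
grip_force: 0.0
```

>>> apply_moves(plan=[[0.087,-0.0104,-0.037,0,0,0,0],[0.087,-0.0104,-0.037,0,0,0,0],[0.087,0.0131,-0.0416,0,0,0,0],[0.087,0.0131,-0.0416,0,0,0,0],[0.087,0.0131,-0.0416,0,0,0,0]])

```text
t: 1.7
tool_pos: [0.3666, 0.3107, 0.3393]
tcp_rot: [3.142, -0.0, -2.637]
ft_force: [0.7, 0.3, 0.4]
opening: 0.0871
grip_force: 0.0
```

>>> apply_moves(plan=[[0.087,0.0131,-0.0416,0,0,0,0],[0.087,0.0131,-0.0416,0,0,0,0],[0.087,0.0131,-0.0416,0,0,0,0],[0.087,0.0131,-0.0416,0,0,0,0],[0.087,0.0131,-0.0416,0,0,0,0]])

```text
t: 2.2
tool_pos: [0.4096, 0.0969, 0.3396]
tcp_rot: [3.141, 0.001, -2.636]
ft_force: [0.8, -0.1, -0.2]
opening: 0.0868
grip_force: 0.0
```

>>> apply_moves(plan=[[0.087,0.0131,-0.0416,0,0,0,0],[0.087,0.0131,-0.0416,0.01,0,0,0],[0.087,0.0131,-0.0416,0.01,0,0,0],[0.087,0,0,0.02,0,0,0],[0.087,0,0,0.0,0,0,0]])

```text
t: 2.7
tool_pos: [0.4342, -0.0305, 0.2975]
tcp_rot: [3.139, -0.003, -2.639]
ft_force: [-0.1, 0.6, -0.7]
opening: 0.0869
grip_force: 0.0
```

Run:
```python
from h import *
w=vision.snapshot("wrist");cv2.imwrite("pics/w0.png",w["color"][:,:,::-1]);s=robot.state()
print(s["t"],s["joints"].round(2),s["tool_pos"],s["tcp_rot"],s["ft_force"]);print({k:v for k,v in w.items() if k!="color"})
```

```text
2.75 [-0.58 -0.21  0.51  1.86  0.1   1.46  1.98] [ 0.43486674 -0.02926536  0.29879794] [ 3.14020533e+00 -1.74247038e-03 -2.63673786e+00] [-0.12827747  0.72535721  0.29172569]
{'fx': 309.70691628693146, 'fy': 309.70691628693146, 'cx': 320.7081759675239, 'cy': 201.03053193432348, 'xyz': array([ 0.37225793, -0.06542686,  0.44295875]), 'attitude': array([ 2.87860452e+00, -2.69665758e-03,  2.07273466e+00])}
```

View pics/w0.png

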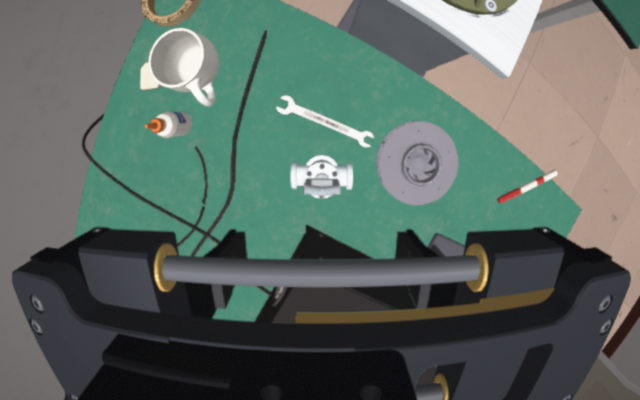

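The wrist view shows the valve at (322,178), its ports running from (291,176) to (353,178), and the eye's dark link around (305–340,188). The camera sits on the robot side of the tool. I'll refine the valve's yaw and centre.

Run:
```python
from h import *
w=vision.snapshot("wrist")
c=w["color"]
hsv=cv2.cvtColor(c,cv2.COLOR_RGB2HSV);m=((hsv[...,1]<60)&(hsv[...,2]>90)).astype(np.uint8)
m[:140]=0;m[210:]=0;m[:,:270]=0;m[:,370:]=0
n,l,st,ce=cv2.connectedComponentsWithStats(m);print(st[1:],ce[1:])
i=1+np.argmax(st[1:,4]);k=l==i
ys,xs=np.nonzero(k)
a=ys[xs<=xs.min()+2].mean(),ys[xs>=xs.max()-2].mean();print(xs.min(),xs.max(),a)
P=[onz(w,xs.min()-.5,a[0],.045,1),onz(w,xs.max()+.5,a[1],.045,1)]
print(P,sum(P)/2,np.linalg.norm(P[0]-P[1]),np.degrees(np.arctan2(*(P[1]-P[0])[1::-1])))
ce=np.array([.435,-.030]);
for z,yy in((.124,-.02),(.124,.02),(.131,0),(0,0),(.1,-.02),(.1,.02)):
    th=np.radians(29);print(z,yy,proj(w,[*(ce+yy*np.array([-np.sin(th),np.cos(th)])),z],1))
cv2.imwrite("pics/w1.png",cv2.resize(c[145:215,275:370,::-1],None,fx=6,fy=6,interpolation=cv2.INTER_CUBIC))
```

```text
[[ 357  140   13    7   60]
 [ 290  153   63   45 2017]
 [ 305  202    2    1    2]] [[363.26666667 142.93333333]
 [321.02032722 175.16807139]
 [305.5        202.        ]]
290 352 (np.float64(174.44285714285715), np.float64(175.12857142857143))
[array([ 0.45509984, -0.06476726,  0.045     ]), array([0.41594964, 0.00808789, 0.045     ])] [ 0.43552474 -0.02833969  0.045     ] 0.08270798220998078 118.2522671263577
0.124 -0.02 [301.22799357 186.90207363]
0.124 0.02 [338.96992521 186.82216775]
0.131 0 [320.09835502 188.30938672]
0 0 [320.09953812 168.30882185]
0.1 -0.02 [302.48079332 182.31264624]
0.1 0.02 [337.71723495 182.23817064]
```

View pics/w1.png

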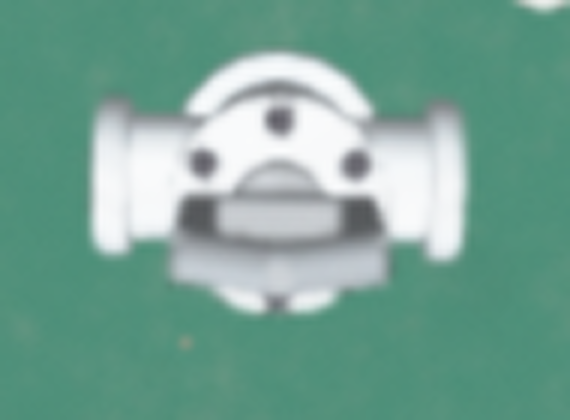

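The eye spans crop x 170–388 and is level, so it is centred within about 1 mm under the TCP with the yaw matching. I'll descend.

>>> apply_moves(plan=[[0.087,0,0,0.04,0,0,0],[0.087,0,0,0.04,0,0,0],[0.087,0,0,0.04,0,0,0],[0.087,0,0,0.04,0,0,0],[0.087,0,0,0.033,0,0,0]])

```text
t: 3.3
tool_pos: [0.4358, -0.0279, 0.1056]
tcp_rot: [3.141, 0.001, -2.633]
ft_force: [0.1, -0.3, -0.1]
opening: 0.087
grip_force: 0.0
```

>>> apply_moves(plan=[[0.087,0,0,0,0,0,0],[0.05,0,0,0,0,0,0],[0.044,0,0,0,0,0,0],[0.044,0,0,0,0,0,0]])

```text
t: 3.7
tool_pos: [0.4374, -0.029, 0.1086]
tcp_rot: [-3.141, 0.004, -2.636]
ft_force: [-0.6, -0.5, 0.3]
opening: 0.0705
grip_force: 0.0
```

```bash
cat > ft.py <<'E'
from h import *
import sys
f=[]
for i in range(int(sys.argv[1])):
    f.append(robot.state()["ft_force"]);vision.snapshot("wrist")
f=np.array(f);s=robot.state()
print("F",f.mean(0).round(2),"sd",f.std(0).round(2),"t",s["t"],s["tool_pos"].round(4),s["tcp_rot"].round(3),s["opening"],s["grip_force"],s["joints"].round(2))
E
python3 ft.py 6; python3 -c "
from h import *
w=vision.snapshot('wrist');cv2.imwrite('pics/w2.png',w['color'][:,:,::-1])"
```

```text
F [-0.4  -0.18  0.07] sd [0.32 0.57 0.26] t 4.0 [ 0.4359 -0.0294  0.1069] [-3.142e+00  1.000e-03 -2.636e+00] 0.048514242970349175 0.0 [-0.57 -0.04  0.57  2.13  0.03  1.04  2.06]
```

View pics/w2.png

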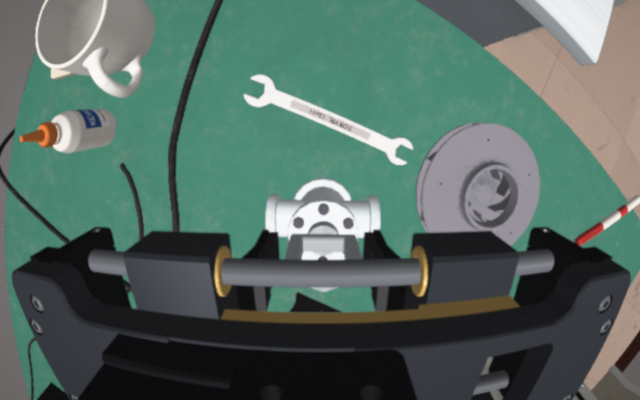

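The fingers straddle the eye symmetrically, with the pads at (265,250) and (372,250) and the eye at (322,250). I'll close and lift slowly.

>>> apply_moves(plan=[[0.03,0,0,0,0,0,0],[0.03,0,0,0,0,0,0],[0.03,0,0,0,0,0,0],[0.03,0,0,0,0,0,0]])

```text
t: 4.45
tool_pos: [0.4356, -0.0291, 0.1066]
tcp_rot: [3.141, -0.0, -2.636]
ft_force: [-0.8, 1.0, 1.1]
opening: 0.0396
grip_force: 30.0
```

>>> apply_moves(plan=[[0.03,0,0,-0.01,0,0,0],[0.03,0,0,-0.03,0,0,0],[0.03,0,0,-0.04,0,0,0],[0.03,0,0,-0.04,0,0,0],[0.03,0,0,-0.02,0,0,0]])

```text
t: 4.95
tool_pos: [0.4366, -0.03, 0.2497]
tcp_rot: [-3.14, 0.004, -2.637]
ft_force: [0.2, -0.6, -5.0]
opening: 0.0396
grip_force: 30.0
```

```bash
python3 ft.py 20
```

```text
F [ 0.11  0.08 -6.13] sd [0.77 0.43 0.82] t 5.95 [ 0.4357 -0.0294  0.2466] [ 3.142  0.    -2.636] 0.03990444350196107 29.95974633609876 [-0.58 -0.19  0.53  1.95  0.1   1.36  1.99]
```

Weight is about 6.1 N, so the hook should drop about 61 mm. I'll lift above the hook's height, turn to the scale's yaw and carry the valve to in front of the hook.

>>> apply_moves(plan=[[0.03,0,0,-0.033,0,0,0.1375],[0.03,0,0,-0.033,0,0,0.1375],[0.03,0,0,-0.033,0,0,0.1375],[0.03,0,0,0,0,0,0]])

```text
t: 6.35
tool_pos: [0.4381, -0.0294, 0.3501]
tcp_rot: [3.141, 0.009, -3.05]
ft_force: [0.8, -0.9, -6.9]
opening: 0.0394
grip_force: 30.0
```

>>> apply_moves(plan=[[0.03,-0.0007,0.0373,0,0,0,0],[0.03,-0.0007,0.0373,0,0,0,0],[0.03,-0.0007,0.0373,0,0,0,0],[0.03,-0.0007,0.0373,0,0,0,0]])

```text
t: 6.75
tool_pos: [0.4239, 0.1206, 0.3438]
tcp_rot: [-3.141, -0.002, -3.046]
ft_force: [1.4, 0.4, -6.6]
opening: 0.0399
grip_force: 30.0
```

>>> apply_moves(plan=[[0.03,0.0173,0.0367,0,0,0,0],[0.03,0.0173,0.0367,0,0,0,0],[0.03,0.0173,0.0367,0,0,0,0],[0.03,0.0173,0.0367,0,0,0,0],[0.03,0.0173,0.0367,0,0,0,0]])

```text
t: 7.25
tool_pos: [0.3202, 0.295, 0.3437]
tcp_rot: [-3.14, -0.001, -3.046]
ft_force: [0.6, 0.7, -6.0]
opening: 0.0396
grip_force: 30.0
```

```bash
python3 ft.py 10
```

```text
F [-0.38  0.33 -5.95] sd [2.28 2.6  0.5 ] t 7.75 [0.3221 0.2933 0.3454] [ 3.142 -0.    -3.05 ] 0.039699680184597075 29.974785845261067 [-0.81 -0.17  0.01  1.77  0.    1.54  0.86]
```

>>> apply_moves(plan=[[0.03,0,0,0.03,0,0,0],[0.03,0,0,0.03,0,0,0],[0.03,0,0,0.03,0,0,0],[0.03,0,0,0.03,0,0,0],[0.03,0,0,0.005,0,0,0]])

```text
t: 8.25
tool_pos: [0.32, 0.2917, 0.217]
tcp_rot: [-3.137, -0.006, -3.05]
ft_force: [0.1, -0.9, -6.3]
opening: 0.0395
grip_force: 30.0
```

```bash
python3 ft.py 6
python3 - <<'E'
from h import *
w=vision.snapshot("wrist")["color"];s=vision.snapshot("scene")["color"];t=vision.snapshot("top")["color"]
a=cv2.resize(s[140:215,185:285],None,fx=4,fy=4,interpolation=cv2.INTER_CUBIC)
b=cv2.resize(t[215:290,160:260],None,fx=4,fy=4,interpolation=cv2.INTER_CUBIC)
c=cv2.resize(w[150:260,200:440],(400,183));c=cv2.copyMakeBorder(c,0,300-183,0,0,cv2.BORDER_CONSTANT)
d=cv2.resize(w,(400,250));d=cv2.copyMakeBorder(d,0,50,0,0,cv2.BORDER_CONSTANT)
cv2.imwrite("pics/m1.png",np.vstack([np.hstack([a,b]),np.hstack([d,c])])[:,:,::-1])
E
```

```text
F [-0.1  -0.22 -5.95] sd [0.47 0.49 0.5 ] t 8.55 [0.3225 0.295  0.2226] [ 3.139e+00  3.000e-03 -3.049e+00] 0.039643015237657016 29.974762375932187 [-0.81 -0.13  0.    1.97  0.    1.29  0.86]
```

View pics/m1.png

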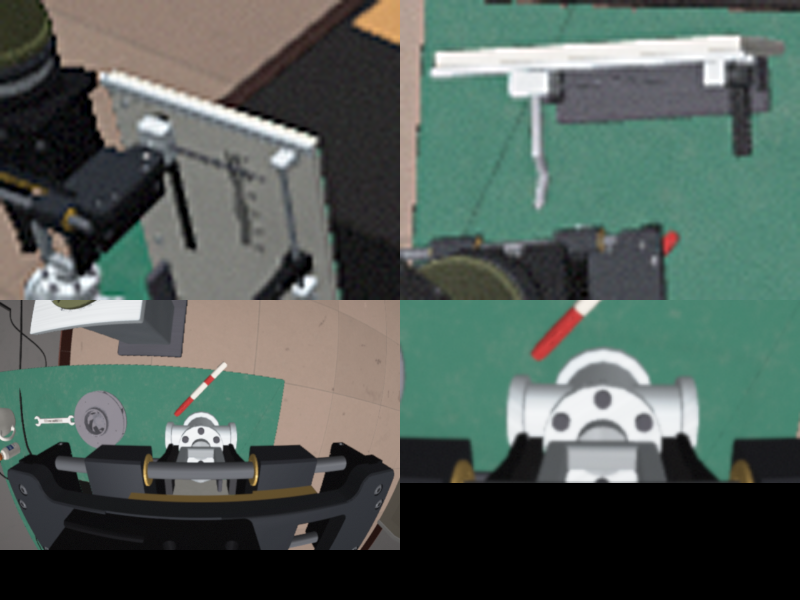

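The scene crop shows the eye just in front of and below the gripper. In the wrist view the eye is centred at about (322,288), with a thin bar to its right near (355,288). I'll check where the hook should project there.

Run:
```python
from h import *
w=vision.snapshot("wrist");t=vision.snapshot("top")
o=np.array([.3875,.3007,0]);B=R([0,0,.093])
for n,v in(("tip",(-.021,0,.225)),("seat",(0,0,.21)),("shank",(.02,0,.222)),("shank2",(.06,0,.222))):
    print(n,proj(w,o+B@np.array(v),1).round(1),proj(t,o+B@np.array(v)).round(1))
q=np.array([.3225,.295,0])
for yy in(-.02,.02): print("eye",proj(w,q+B@np.array((0,yy,.2226+.02)),1).round(1))
g=cv2.cvtColor(w["color"],cv2.COLOR_RGB2GRAY)
for r in range(274,316,3): print(r,g[r,280:376:3])
```

```text
tip [321.3 331.1] [195.  266.7]
seat [321.2 341.1] [196.1 258.5]
shank [321.3 374.3] [194.6 251.4]
shank2 [321.3 408.7] [193.9 236.5]
eye [278.9 280.8]
eye [365.6 280.6]
274 [112 112 112 112 111 113 113 112 113 112 112 113 113 112 112 112 113 113
 114 113 113 113 113 114 114 115 114 115 114 117 117 117]
277 [115 115 114 115 115 115 115 115 115 116 115 115 115 114 115 116 116 116
 116 115 116 115 116 115 115 116 116 116 117 116 116 115]
280 [116 116 116 116 116 116 115 115 116 116 115 116 116 116 117 116 115 117
 116 116 116 116 115 116 116 116 117 116 116 116 116 116]
283 [115 114 114 115 115 115 115 115 115 116 115 116 116 115 115 115 116 115
 115 116 115 115 115 115 115 115 114 115 115 115 115 114]
286 [ 96 103 102 103 103 103 103 104 103 117 119 119 120 122 121 121 121 120
 118 107 103 102  97  94  94  94 108 102  82  83  91  90]
289 [109 119 120 118 116 117 117 116 115 120 143 172 180 189 191 188 172 147
 124 115 115 115  72  48  77  79 119 113  25  46  73  74]
292 [107 118 119 119 117 119 118 117 117 118 118 118 126 142 143 129 119 118
 118 119 120 120  87  57  92  88 120 115  2
[... 227 characters left out ...]
 119 118 120 120 113  65  91  90 120 116  35  59  72  73]
301 [114 118 119 119 117 117 119 118 116 117 117 118 118 119 119 120 119 119
 119 121 119 119 115  69  91  98 120 120  55  67  73  73]
304 [118 118 118 118 119 120 119 120 118 119 118 118 118 119 120 119 119 119
 120 120 119 119 119  76  92 101 121 121  80  68  74  72]
307 [117 118 119 119 120 119 120 119 119 118 118 118 118 119 118 119 120 121
 119 120 120 121 121  99  99 116 122 122  99  70  72  74]
310 [117 117 117 118 118 119 117 120 120 119 118 119 118 118 118 121 120 119
 120 120 119 118 120 121 120 120 121 120 112  74  74  75]
313 [83 84 83 85 85 87 87 88 89 89 89 89 90 90 89 90 90 89 90 89 88 87 88 86
 86 84 82 83 83 82 82 82]
```

Run:
```python
from h import *
w=vision.snapshot("wrist");t=vision.snapshot("top");s=vision.snapshot("scene")
o=np.array([.4675,.262,0]);B=R([0,0,.093])
def board(p,u,v,x,f=False):
    d=B.T@ray(p,u,v,f);q=B.T@(p["xyz"]-o);return (q+d*(x-q[0])/d[0]).round(3)
for v in(289,298,307):print(v,[board(w,350,v,x,True) for x in(0,-.045)],onz(w,350,v,0,True).round(3))
S=lambda x,y:(200+(x+.5)/4-.5,150+(y+.5)/4-.5)
print("slot",[board(s,*S(*q),0) for q in((112,122),(132,207))])
print("L/R corners",[board(s,*S(*q),0) for q in((45,38),(252,106),(278,315))])
print("carriage top",[board(s,*S(*q),-.016) for q in((82,88),(110,95))])
print("foot top posts",B.T@(onz(t,198.7,237,.06)-o))
```

```text
289 [array([0.   , 0.084, 0.019]), array([-0.045,  0.076,  0.092])] [0.471 0.349 0.   ]
298 [array([0.   , 0.082, 0.041]), array([-0.045,  0.074,  0.109])] [0.486 0.351 0.   ]
307 [array([0.   , 0.08 , 0.061]), array([-0.045,  0.073,  0.125])] [0.502 0.353 0.   ]
slot [array([0.   , 0.047, 0.191]), array([0.   , 0.046, 0.093])]
L/R corners [array([0.   , 0.099, 0.262]), array([ 0.   , -0.099,  0.262]), array([ 0.   , -0.095,  0.02 ])]
carriage top [array([-0.016,  0.056,  0.237]), array([-0.016,  0.028,  0.239])]
foot top posts [-0.01818713  0.07335699  0.06      ]
```

The scale geometry agrees: the hook slot is at y = 0.046 and the corners are at ±0.099. I'll advance 66 mm so the hook passes through the window.

>>> apply_moves(plan=[[0.03,-0.0132,-0.0002,0,0,0,0],[0.03,-0.0132,-0.0002,0,0,0,0],[0.03,-0.0132,-0.0002,0,0,0,0],[0.03,-0.0132,-0.0002,0,0,0,0],[0.03,-0.0132,-0.0002,0,0,0,0]])

```text
t: 9.45
tool_pos: [0.3889, 0.2991, 0.2203]
tcp_rot: [-3.141, -0.0, -3.05]
ft_force: [0.0, -0.3, -5.7]
opening: 0.0398
grip_force: 30.0
```

```bash
python3 ft.py 12
python3 - <<'E'
from h import *
w=vision.snapshot("wrist")["color"];s=vision.snapshot("scene")["color"];t=vision.snapshot("top")["color"]
a=cv2.resize(s[140:240,185:285],(400,400),interpolation=cv2.INTER_CUBIC)
d=cv2.resize(w[180:320,250:390],(400,400))
cv2.imwrite("pics/m2.png",np.hstack([a,d])[:,:,::-1])
E
```

```text
F [ 0.09  0.29 -5.67] sd [1.4  0.52 0.54] t 10.05 [0.3871 0.2993 0.2207] [ 3.141  0.    -3.049] 0.03930856453892541 29.973899989854544 [-0.77 -0.01  0.06  1.87  0.    1.28  0.95]
```

View pics/m2.png

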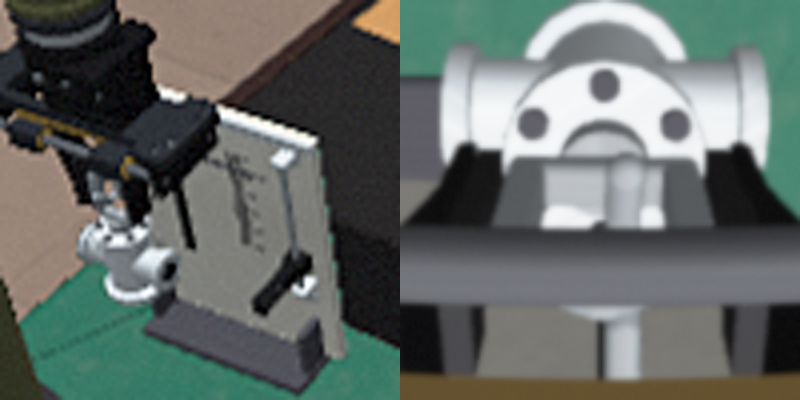

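The hook bar lies inside the eye's window, about 3.5 mm toward +y of its centre (bar at crop 625, eye centre at 605). I'll shift sideways and then lower slowly.

>>> apply_moves(plan=[[0.03,0,0.0018,0,0,0,0],[0.03,0,0.0017,0.003,0,0,0],[0.03,0,0,0.003,0,0,0],[0.03,0,0,0.003,0,0,0],[0.03,0,0,0.003,0,0,0]])

```text
t: 10.7
tool_pos: [0.3869, 0.3025, 0.2081]
tcp_rot: [-3.141, -0.0, -3.049]
ft_force: [0.8, -0.2, -5.6]
opening: 0.0398
grip_force: 30.0
```

>>> apply_moves(plan=[[0.03,0,0,0.002,0,0,0],[0.03,0,0,0.002,0,0,0],[0.03,0,0,0.002,0,0,0],[0.03,0,0,0.002,0,0,0],[0.03,0,0,0.002,0,0,0]])

```text
t: 11.2
tool_pos: [0.3872, 0.3028, 0.1986]
tcp_rot: [3.141, 0.0, -3.049]
ft_force: [0.2, 0.3, -6.0]
opening: 0.0398
grip_force: 30.0
```

>>> apply_moves(plan=[[0.03,0,0,0.002,0,0,0],[0.03,0,0,0.002,0,0,0],[0.03,0,0,0.002,0,0,0],[0.03,0,0,0.002,0,0,0],[0.03,0,0,0.002,0,0,0]])

```text
t: 11.7
tool_pos: [0.3872, 0.3029, 0.1886]
tcp_rot: [3.141, 0.001, -3.049]
ft_force: [0.2, 1.0, -4.8]
opening: 0.0394
grip_force: 30.0
```

```bash
python3 ft.py 12
```

```text
F [ 0.59  0.66 -4.87] sd [0.42 0.47 0.4 ] t 12.3 [0.3871 0.3028 0.1887] [ 3.141  0.    -3.049] 0.039866049442559115 29.973216264043003 [-0.77  0.02  0.05  1.91 -0.    1.22  0.95]
```

>>> apply_moves(plan=[[0.03,0,0,0.003,0,0,0],[0.03,0,0,0.003,0,0,0],[0.03,0,0,0.003,0,0,0],[0.03,0,0,0.003,0,0,0],[0.03,0,0,0.003,0,0,0]])

```text
t: 12.8
tool_pos: [0.3872, 0.3029, 0.1735]
tcp_rot: [3.141, 0.001, -3.049]
ft_force: [1.9, 2.3, -2.5]
opening: 0.0399
grip_force: 30.0
```

>>> apply_moves(plan=[[0.03,0,0,0.003,0,0,0],[0.03,0,0,0.003,0,0,0],[0.03,0,0,0.003,0,0,0],[0.03,0,0,0.003,0,0,0],[0.03,0,0,0.002,0,0,0]])

```text
t: 13.3
tool_pos: [0.3872, 0.3029, 0.1595]
tcp_rot: [3.141, 0.001, -3.049]
ft_force: [1.7, 1.2, -1.9]
opening: 0.0395
grip_force: 30.0
```

>>> apply_moves(plan=[[0.03,0,0,0.003,0,0,0],[0.03,0,0,0.003,0,0,0],[0.03,0,0,0.002,0,0,0],[0.03,0,0,0.002,0,0,0],[0.03,0,0,0.001,0,0,0]])

```text
t: 13.8
tool_pos: [0.3872, 0.3029, 0.1486]
tcp_rot: [3.141, 0.0, -3.049]
ft_force: [2.5, 1.6, -0.7]
opening: 0.0398
grip_force: 30.0
```

```bash
python3 ft.py 20
```

```text
F [ 2.57  2.37 -0.7 ] sd [0.48 0.63 0.53] t 14.8 [0.3871 0.3028 0.1486] [ 3.141  0.    -3.049] 0.03991938892076103 29.97131168609485 [-0.77  0.05  0.05  1.95 -0.    1.14  0.95]
```

The weight is nearly all on the hook, but sideways forces of +2.5/+2.4 N show the eye sitting off-centre on the seat. I'll relieve that in small steps.

>>> apply_moves(plan=[[0.03,-0.0005,0.0005,0,0,0,0],[0.03,-0.0005,0.0005,0,0,0,0],[0.03,-0.0005,0.0005,0,0,0,0]])

```text
t: 15.1
tool_pos: [0.388, 0.3035, 0.1481]
tcp_rot: [-3.14, -0.001, -3.049]
ft_force: [1.8, -0.3, -1.1]
opening: 0.0397
grip_force: 30.0
```

```bash
python3 ft.py 12
```

```text
F [ 1.49 -1.73 -0.59] sd [0.42 0.96 0.3 ] t 15.7 [0.3884 0.3038 0.1485] [-3.141 -0.    -3.049] 0.03958935176831541 29.978012703359127 [-0.77  0.06  0.05  1.95 -0.    1.14  0.95]
```

>>> apply_moves(plan=[[0.03,-0.0005,-0.0003,0,0,0,0],[0.03,-0.0005,-0.0002,0,0,0,0],[0.03,-0.0005,0,0,0,0,0]])

```text
t: 16.0
tool_pos: [0.3892, 0.3039, 0.1483]
tcp_rot: [-3.141, -0.002, -3.049]
ft_force: [-1.3, -3.4, -0.7]
opening: 0.0395
grip_force: 30.0
```

```bash
python3 ft.py 14
```

```text
F [-1.91 -2.86 -0.76] sd [0.76 0.52 0.5 ] t 16.7 [0.3895 0.3039 0.1484] [-3.141e+00 -1.000e-03 -3.049e+00] 0.039543770409452755 29.979353158269078 [-0.77  0.06  0.06  1.95 -0.    1.14  0.95]
```

>>> apply_moves(plan=[[0.03,0.0003,-0.0005,0,0,0,0],[0.03,0.0003,-0.0004,0,0,0,0],[0.03,0,0,0,0,0,0]])

```text
t: 17.0
tool_pos: [0.3895, 0.3038, 0.1489]
tcp_rot: [3.14, 0.001, -3.049]
ft_force: [-2.2, -1.1, -0.1]
opening: 0.0396
grip_force: 30.0
```

```bash
python3 ft.py 14
```

```text
F [-2.32  0.99 -0.52] sd [0.36 1.14 0.49] t 17.7 [0.3895 0.3035 0.1488] [ 3.141e+00  1.000e-03 -3.049e+00] 0.03943306687711064 29.96814077720046 [-0.77  0.06  0.06  1.95 -0.    1.13  0.95]
```

>>> apply_moves(plan=[[0.03,0.0003,0,0.001,0,0,0],[0.03,0.0003,-0.0002,0.001,0,0,0],[0.03,0,0,0.001,0,0,0],[0.03,0,0,0.001,0,0,0],[0.03,0,0,0.001,0,0,0]])

```text
t: 18.2
tool_pos: [0.3894, 0.3034, 0.1439]
tcp_rot: [3.14, 0.002, -3.049]
ft_force: [-0.2, 4.6, 0.8]
opening: 0.0395
grip_force: 30.0
```

```bash
python3 ft.py 30
```

```text
F [ 1.07  4.95 -0.2 ] sd [0.62 0.53 0.65] t 19.7 [0.3893 0.3033 0.144 ] [ 3.141e+00  1.000e-03 -3.049e+00] 0.03946347473568992 29.96494214516133 [-0.77  0.06  0.06  1.96 -0.    1.12  0.95]
```

>>> apply_moves(plan=[[0.03,0,0.0003,0.0005,0,0,0],[0.03,0,0,0.0005,0,0,0],[0.03,0,0,0,0,0,0]])

```text
t: 20.0
tool_pos: [0.3893, 0.3033, 0.1427]
tcp_rot: [3.141, 0.001, -3.049]
ft_force: [1.3, 4.6, -0.9]
opening: 0.0397
grip_force: 30.0
```

```bash
python3 ft.py 30
```

```text
Traceback (most recent call last):
  File "ft.py", line 5, in <module>
    f.append(robot.state()["ft_force"]);vision.snapshot("wrist")
                                        ~~~~~~~~~~~~~~~^^^^^^^^^
ValueError: 200 camera calls are used up
```

The camera calls are used up, so the rest goes by force and kinematics. I'll relieve the remaining sideways force and take force readings with still rows.

>>> apply_moves(plan=[[0.03,0,0.0004,0,0,0,0],[0.03,0,0,0,0,0,0]])

```text
t: 21.5
tool_pos: [0.3893, 0.3033, 0.1427]
tcp_rot: [-3.142, 0.001, -3.049]
ft_force: [1.5, 3.8, -0.7]
opening: 0.0396
grip_force: 30.0
```

>>> apply_moves(plan=[[0.03,0,0,0,0,0,0]])

```text
t: 21.6
tool_pos: [0.3892, 0.3033, 0.1427]
tcp_rot: [-3.142, 0.001, -3.049]
ft_force: [2.6, 3.0, -0.4]
opening: 0.0395
grip_force: 30.0
```

>>> apply_moves(plan=[[0.03,0,0,0,0,0,0]])

```text
t: 21.7
tool_pos: [0.3892, 0.3033, 0.1427]
tcp_rot: [3.142, 0.001, -3.049]
ft_force: [3.6, 3.6, 0.6]
opening: 0.0398
grip_force: 30.0
```

>>> apply_moves(plan=[[0.03,0,0,0,0,0,0]])

```text
t: 21.8
tool_pos: [0.3892, 0.3033, 0.1427]
tcp_rot: [-3.142, 0.001, -3.049]
ft_force: [3.2, 3.4, -0.7]
opening: 0.0398
grip_force: 30.0
```

>>> apply_moves(plan=[[0.03,0,0,0,0,0,0]])

```text
t: 21.9
tool_pos: [0.3892, 0.3033, 0.1427]
tcp_rot: [-3.142, 0.001, -3.049]
ft_force: [3.4, 2.8, -0.4]
opening: 0.0394
grip_force: 30.0
```

```bash
python3 -c "
from workcell import robot
s=robot.state();print(s)"
```

```text
{'t': 21.9, 'joints': array([-0.76995155,  0.06239497,  0.0556587 ,  1.9560744 , -0.00338183,
        1.12266362,  0.95027164]), 'joint_vel': array([-6.95566821e-05, -8.59546751e-04, -1.56082947e-04,  2.00764461e-04,
       -1.17851627e-04,  1.30755242e-03, -1.45957971e-03]), 'joint_torque': array([ 1.58836073e-01, -3.17634881e+01,  2.43843785e-01, -2.59690225e+01,
        1.65379577e-02,  1.79481972e+00, -6.49925569e-04]), 'tool_pos': array([0.38917769, 0.30331573, 0.14267851]), 'tcp_rot': array([-3.14157587e+00,  6.98953589e-04, -3.04917988e+00]), 'ft_force': array([ 3.35646744,  2.81046519, -0.37860129]), 'ft_torque': array([ 0.73165351, -0.73027116, -0.00119583]), 'grip_force': 29.968673125840724, 'opening': 0.03938011864114583}
```

>>> apply_moves(plan=[[0.03,-0.0005,0.0004,0.0005,0,0,0],[0.03,0,0,0.0005,0,0,0],[0.03,0,0,0.0005,0,0,0],[0.03,0,0,0,0,0,0],[0.03,0,0,0,0,0,0]])

```text
t: 22.4
tool_pos: [0.3892, 0.3034, 0.1409]
tcp_rot: [-3.141, -0.0, -3.049]
ft_force: [2.9, 0.7, -0.0]
opening: 0.04
grip_force: 30.0
```

>>> apply_moves(plan=[[0.03,0,0,0,0,0,0]])

```text
t: 22.5
tool_pos: [0.3892, 0.3034, 0.1409]
tcp_rot: [-3.141, -0.0, -3.049]
ft_force: [2.8, 0.1, 1.0]
opening: 0.0393
grip_force: 30.0
```

>>> apply_moves(plan=[[0.03,0,0,0,0,0,0]])

```text
t: 22.6
tool_pos: [0.3892, 0.3034, 0.1409]
tcp_rot: [-3.141, -0.0, -3.049]
ft_force: [2.9, -0.9, -0.7]
opening: 0.0398
grip_force: 30.0
```

>>> apply_moves(plan=[[0.03,0,0,0,0,0,0]])

```text
t: 22.7
tool_pos: [0.3892, 0.3034, 0.141]
tcp_rot: [-3.141, -0.0, -3.049]
ft_force: [2.2, -0.8, 0.4]
opening: 0.0397
grip_force: 30.0
```

>>> apply_moves(plan=[[0.03,0,0,0,0,0,0]])

```text
t: 22.8
tool_pos: [0.3892, 0.3034, 0.1409]
tcp_rot: [-3.141, -0.0, -3.049]
ft_force: [2.5, -0.9, -0.1]
opening: 0.0394
grip_force: 30.0
```

>>> apply_moves(plan=[[0.03,0,0,0,0,0,0]])

```text
t: 22.9
tool_pos: [0.3892, 0.3035, 0.141]
tcp_rot: [-3.141, -0.0, -3.049]
ft_force: [2.2, -2.1, -0.1]
opening: 0.0396
grip_force: 30.0
```

>>> apply_moves(plan=[[0.03,0,0,0,0,0,0]])

```text
t: 23.0
tool_pos: [0.3892, 0.3035, 0.141]
tcp_rot: [-3.141, -0.0, -3.049]
ft_force: [2.8, -1.2, 0.6]
opening: 0.0397
grip_force: 30.0
```

>>> apply_moves(plan=[[0.03,0,0,0,0,0,0]])

```text
t: 23.1
tool_pos: [0.3892, 0.3035, 0.141]
tcp_rot: [-3.141, -0.0, -3.049]
ft_force: [2.6, -2.5, 0.8]
opening: 0.0402
grip_force: 30.0
```

>>> apply_moves(plan=[[0.03,0,0,0,0,0,0]])

```text
t: 23.2
tool_pos: [0.3892, 0.3035, 0.1409]
tcp_rot: [-3.141, -0.0, -3.049]
ft_force: [3.1, -1.6, -0.2]
opening: 0.04
grip_force: 30.0
```

Vertical residual is about 0.1–0.2 N and the sideways forces are small, so I'll open the gripper.

>>> apply_moves(plan=[[0.03,-0.0004,-0.0002,0,0,0,0],[0.05,0,0,0,0,0,0],[0.087,0,0,0,0,0,0],[0.087,0,0,0,0,0,0],[0.087,0,0,0,0,0,0]])

```text
t: 23.7
tool_pos: [0.3892, 0.3041, 0.141]
tcp_rot: [3.141, -0.0, -3.048]
ft_force: [1.0, 0.1, -0.5]
opening: 0.0639
grip_force: 0.0
```

>>> apply_moves(plan=[[0.087,0,0,0,0,0,0]])

```text
t: 23.8
tool_pos: [0.3894, 0.304, 0.1411]
tcp_rot: [3.141, -0.0, -3.049]
ft_force: [0.0, 0.2, 0.2]
opening: 0.0718
grip_force: 0.0
```

>>> apply_moves(plan=[[0.087,0,0,0,0,0,0]])

```text
t: 23.9
tool_pos: [0.3896, 0.3039, 0.1411]
tcp_rot: [3.141, -0.0, -3.049]
ft_force: [-0.2, -0.5, 0.4]
opening: 0.0795
grip_force: 0.0
```

>>> apply_moves(plan=[[0.087,0,0,0,0,0,0]])

```text
t: 24.0
tool_pos: [0.3896, 0.3038, 0.1411]
tcp_rot: [3.141, 0.0, -3.049]
ft_force: [-0.1, -1.5, -0.4]
opening: 0.084
grip_force: 0.0
```

>>> apply_moves(plan=[[0.087,0,0,0,0,0,0]])

```text
t: 24.1
tool_pos: [0.3896, 0.3038, 0.1411]
tcp_rot: [3.142, 0.0, -3.049]
ft_force: [0.6, 0.2, -0.3]
opening: 0.0864
grip_force: 0.0
```

>>> apply_moves(plan=[[0.087,0,0,0,0,0,0]])

```text
t: 24.2
tool_pos: [0.3897, 0.3038, 0.1411]
tcp_rot: [3.142, 0.0, -3.049]
ft_force: [0.6, 0.9, 0.9]
opening: 0.0866
grip_force: 0.0
```

>>> apply_moves(plan=[[0.087,0,0,0,0,0,0]])

```text
t: 24.3
tool_pos: [0.3897, 0.3038, 0.1411]
tcp_rot: [3.142, 0.0, -3.049]
ft_force: [-0.3, -0.2, 0.0]
opening: 0.0869
grip_force: 0.0
```

```bash
python3 -c "
from workcell import robot
s=robot.state();print(s)"
```

```text
{'t': 24.3, 'joints': array([-0.76969887,  0.06573998,  0.05575242,  1.95597208, -0.00408917,
        1.11986123,  0.95122452]), 'joint_vel': array([ 0.00022323,  0.00087033, -0.00160853, -0.00150805, -0.00327274,
        0.00033932,  0.00042825]), 'joint_torque': array([-2.32971004e-03, -3.22924125e+01,  1.72129381e-01, -2.86762673e+01,
       -1.74911253e-03,  8.45444854e-02,  5.73344806e-06]), 'tool_pos': array([0.3896692 , 0.30378329, 0.14108407]), 'tcp_rot': array([ 3.14150409e+00,  8.97093104e-05, -3.04887947e+00]), 'ft_force': array([-0.27650541, -0.17755369,  0.04450606]), 'ft_torque': array([ 0.06536603, -0.04051652,  0.0675161 ]), 'grip_force': 0.0, 'opening': 0.08689058039674442}
```

Released: forces are about 0 and the valve hangs. I'll retract straight up, move over the marker tab, and re-measure the tab height from the saved first image.

>>> apply_moves(plan=[[0.087,0,0,-0.01,0,0,0],[0.087,0,0,-0.02,0,0,0],[0.087,0,0,-0.03,0,0,0],[0.087,0,0,-0.03,0,0,0],[0.087,0,0,0,0,0,0]])

```text
t: 24.8
tool_pos: [0.3917, 0.3055, 0.2364]
tcp_rot: [3.136, 0.007, -3.049]
ft_force: [0.8, 0.5, 0.1]
opening: 0.0871
grip_force: 0.0
```

>>> apply_moves(plan=[[0.06,-0.0019,-0.0314,0,0,0,0],[0.045,-0.0019,-0.0314,0,0,0,0],[0.045,-0.0019,-0.0314,0,0,0,0],[0.045,-0.0019,-0.0314,0,0,0,0],[0.045,0,0,0,0,0,0]])

```text
t: 25.3
tool_pos: [0.4097, 0.1749, 0.2311]
tcp_rot: [-3.141, 0.0, -3.056]
ft_force: [-0.1, -0.2, 0.6]
opening: 0.0548
grip_force: 0.0
```

Run:
```python
from h import *
s=dict(fx=409.46263683743723,fy=409.46263683743723,cx=328.7305053750307,cy=204.9748703376863,xyz=np.array([-0.25822636,-0.51511184,1.0872472]),attitude=[-2.34090666,-0.00268065,-1.03083879])
o=np.array([.4665,.262,0]);B=R([0,0,.093])
def P(x,y,z):return proj(s,o+B@np.array([x,y,z])).round(1)
for z in(.130,.138,.146,.154): print(z,P(-.073,-.08,z),"back",P(-.03,-.08,z))
print("hook tip pred",P(-.095,.045,.225),"meas",(209.4,189.1))
im=cv2.cvtColor(cv2.imread("pics/scene0.png"),cv2.COLOR_BGR2GRAY)
print("cols",list(range(244,266)))
for r in range(200,222): print(r,im[r,244:266])
st=robot.state();print(st["t"],st["tool_pos"],st["tcp_rot"],st["opening"],st["ft_force"])
```

```text
0.13 [249.7 219.1] back [257.  210.6]
0.138 [249.4 217.3] back [256.7 208.9]
0.146 [249.1 215.6] back [256.4 207.2]
0.154 [248.8 213.9] back [256.1 205.4]
hook tip pred [208.3 190.1] meas (209.4, 189.1)
cols [244, 245, 246, 247, 248, 249, 250, 251, 252, 253, 254, 255, 256, 257, 258, 259, 260, 261, 262, 263, 264, 265]
200 [122  87  54  81 115 120 117 117 115 115 112 112 116 103  83 109 121 118
 118 115 116 115]
201 [121 109  99 104 105  93 101 115 117 116 112 115 117  95  83  99 117 117
 115 116 117 118]
202 [122 121 119 120 111  96  83 108 117 115 114 118 110  69  80  79  87 106
 119 117 117 120]
203 [120 121 114 120 118 121 108 114 118 114 118 112  73  31  84  64  33  60
  84 114 115 121]
204 [117 119 117 118 117 117 114 116 115 116 130  93  33  10  63  60  27  14
  15 110 122 117]
205 [118 119 117 117 118 116 118 114 113 118 135  74  22  18  31  27  22  18
   0 115 118 120]
206 [121 118 117 119 116 119 115 116 118 120 116  54  23  24  19  21  20   1
   0  99 119 117]
207 [119 120 119 119 118 116 117 116 120 114  76  33  22  26  17  10   2   2
  29  96 118 118]
208 [120 117 119 119 
[... 755 characters left out ...]
 117  50   4  16  22  15  82 110 119 117 119 120 119 120 119
 121 121 119 122]
217 [119 119 120 129  54   0  10   0  73 115 125 120 118 121 116 117 117 120
 121 122 117 118]
218 [121 124 120 124  97  75  30  29 110 125 122 119 118 121 116 119 121 120
 120 120 121 122]
219 [114 120 121 119 125 118  99  96 120 121 120 118 122 118 120 122 118 120
 115  95  99 121]
220 [ 90 104 114 135 125 126 125 123 122 120 122 121 118 118 119 118 121 112
  94  73  52 117]
221 [ 74  80  91 113 107 111 124 123 120 121 120 119 121 122 120 122 118  93
  80  57  23 105]
25.3 [0.40969927 0.174873   0.23113464] [-3.14056516e+00  9.81471525e-05 -3.05569748e+00] 0.0548484030604932 [-0.14329474 -0.18296476  0.59677044]
```

The tab is centred at z≈0.139. I'll descend with the fingers either side of it.

>>> apply_moves(plan=[[0.045,0,0,0.03,0,0,0],[0.045,0,0,0.03,0,0,0],[0.045,0,0,0.02,0,0,0],[0.045,0,0,0.014,0,0,0],[0.04,0,0,0,0,0,0]])

```text
t: 25.8
tool_pos: [0.4072, 0.1791, 0.135]
tcp_rot: [-3.14, -0.004, -3.048]
ft_force: [-0.6, 0.6, 0.1]
opening: 0.0424
grip_force: 0.0
```

>>> apply_moves(plan=[[0.035,0,0,0,0,0,0],[0.03,0,0,0,0,0,0],[0.025,0,0,0,0,0,0]])

```text
t: 26.1
tool_pos: [0.4095, 0.1799, 0.1381]
tcp_rot: [3.141, 0.002, -3.049]
ft_force: [-0.5, -0.3, -0.6]
opening: 0.0291
grip_force: 0.0
```

>>> apply_moves(plan=[[0.02,0,0,0,0,0,0],[0.02,0,0,0,0,0,0]])

```text
t: 26.3
tool_pos: [0.4091, 0.1795, 0.1375]
tcp_rot: [3.141, 0.001, -3.049]
ft_force: [-0.3, 0.2, -0.2]
opening: 0.0215
grip_force: 0.0
```

>>> apply_moves(plan=[[0.016,0,0,0,0,0,0]])

```text
t: 26.4
tool_pos: [0.4089, 0.1795, 0.1373]
tcp_rot: [3.141, 0.0, -3.049]
ft_force: [0.2, -0.2, 0.1]
opening: 0.0184
grip_force: 0.0
```

>>> apply_moves(plan=[[0.014,0,0,0,0,0,0],[0.013,0,0,0,0,0,0]])

```text
t: 26.6
tool_pos: [0.4088, 0.1794, 0.1371]
tcp_rot: [3.142, 0.0, -3.049]
ft_force: [0.3, 1.2, -0.2]
opening: 0.0141
grip_force: 0.0
```

>>> apply_moves(plan=[[0.008,0,0,0,0,0,0],[0.008,0,0,0,0,0,0]])

```text
t: 26.8
tool_pos: [0.4088, 0.1795, 0.1371]
tcp_rot: [3.141, 0.0, -3.049]
ft_force: [0.2, -0.2, -0.1]
opening: 0.0113
grip_force: 30.0
```

>>> apply_moves(plan=[[0.008,0,0,0,0,0,0],[0.008,0,0,0,0,0,0]])

```text
t: 27.0
tool_pos: [0.4088, 0.1795, 0.1371]
tcp_rot: [3.141, 0.0, -3.049]
ft_force: [-0.2, 1.1, 0.1]
opening: 0.0116
grip_force: 30.0
```

The tab is gripped with no side load. I'll slide down to the lower stop, which has a known height, to fix the marker's zero.

>>> apply_moves(plan=[[0.008,0,0,0.003,0,0,0],[0.008,0,0,0.004,0,0,0],[0.008,0,0,0.003,0,0,0]])

```text
t: 27.3
tool_pos: [0.4088, 0.1795, 0.1267]
tcp_rot: [3.141, 0.0, -3.049]
ft_force: [-1.4, 0.3, 1.5]
opening: 0.0119
grip_force: 30.0
```

>>> apply_moves(plan=[[0.008,0,0,0.001,0,0,0],[0.008,0,0,0.001,0,0,0]])

```text
t: 27.5
tool_pos: [0.4088, 0.1795, 0.1249]
tcp_rot: [3.141, -0.0, -3.049]
ft_force: [-1.1, 0.6, 0.3]
opening: 0.0118
grip_force: 30.0
```

>>> apply_moves(plan=[[0.008,0,0,0.001,0,0,0]])

```text
t: 27.6
tool_pos: [0.4088, 0.1795, 0.124]
tcp_rot: [3.141, 0.0, -3.049]
ft_force: [0.3, 0.6, 0.9]
opening: 0.0117
grip_force: 30.0
```

>>> apply_moves(plan=[[0.008,0,0,0.001,0,0,0]])

```text
t: 27.7
tool_pos: [0.4088, 0.1795, 0.123]
tcp_rot: [3.141, 0.0, -3.049]
ft_force: [-1.8, 0.9, 0.5]
opening: 0.0116
grip_force: 30.0
```

>>> apply_moves(plan=[[0.008,0,0,0.001,0,0,0]])

```text
t: 27.8
tool_pos: [0.4089, 0.1795, 0.1224]
tcp_rot: [3.141, 0.0, -3.049]
ft_force: [-3.9, 0.8, 8.5]
opening: 0.0114
grip_force: 30.0
```

The stop is found at TCP z≈0.1226 (slide 0.100). Target slide is 0.058, so I'll raise about 42 mm.

>>> apply_moves(plan=[[0.008,0,0,-0.008,0,0,0],[0.008,0,0,-0.01,0,0,0],[0.008,0,0,-0.01,0,0,0],[0.008,0,0,-0.01,0,0,0],[0.008,0,0,-0.004,0,0,0]])

```text
t: 28.3
tool_pos: [0.4088, 0.1795, 0.1653]
tcp_rot: [3.141, 0.0, -3.049]
ft_force: [0.1, 2.0, -1.0]
opening: 0.0121
grip_force: 30.0
```

>>> apply_moves(plan=[[0.008,0,0,0,0,0,0],[0.008,0,0,0,0,0,0],[0.008,0,0,0,0,0,0]])

```text
t: 28.6
tool_pos: [0.4088, 0.1795, 0.164]
tcp_rot: [3.141, 0.0, -3.049]
ft_force: [-0.7, 1.9, 0.7]
opening: 0.0119
grip_force: 30.0
```

>>> apply_moves(plan=[[0.02,0,0,0,0,0,0],[0.045,0,0,0,0,0,0],[0.045,0,0,0,0,0,0],[0.045,0,0,0,0,0,0],[0.045,0,0,0,0,0,0]])

```text
t: 29.1
tool_pos: [0.4089, 0.1793, 0.164]
tcp_rot: [-3.141, 0.0, -3.049]
ft_force: [0.2, -0.1, -0.4]
opening: 0.0415
grip_force: 0.0
```

>>> apply_moves(plan=[[0.045,0,0,-0.01,0,0,0],[0.045,0,0,-0.03,0,0,0],[0.045,0,0,-0.04,0,0,0],[0.045,0,0,-0.04,0,0,0],[0.045,0,0,-0.03,0,0,0]])

```text
t: 29.6
tool_pos: [0.4093, 0.1795, 0.3176]
tcp_rot: [3.14, 0.003, -3.049]
ft_force: [0.9, 0.5, 0.4]
opening: 0.045
grip_force: 0.0
```

>>> apply_moves(plan=[[0.045,0,-0.03,0,0,0,0],[0.045,0,-0.03,0,0,0,0],[0.045,0,-0.02,0,0,0,0],[0.045,0,0,0,0,0,0],[0.045,0,0,0,0,0,0]])

```text
t: 30.1
tool_pos: [0.4162, 0.1002, 0.3147]
tcp_rot: [3.14, 0.001, -3.049]
ft_force: [-0.1, 0.1, 0.5]
opening: 0.045
grip_force: 0.0
```

```bash
python3 -c "
from workcell import hand_in,robot
s=robot.state();print(s['tool_pos'],s['ft_force'])
print(hand_in())"
```

```text
[0.41621348 0.10020305 0.31467675] [-0.06546437  0.05185748  0.52976265]
the job is handed in; nothing more can be done
None
```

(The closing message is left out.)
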